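Hang the G-clamp on the sliding hanger and tug it down

ROBOT

A 6-joint arm with a two-finger parallel gripper is mounted at the origin on a cart in front of the work surface, level with it; the furniture and walls round the work are solid. World frame = base frame: x ahead of the robot, y to its left, z up, the work surface at z = 0. Lengths are in m, angles in rad, forces in N, time in s.
With the tool pointing down it reaches from about 0.425 to 0.95 m from the base axis. Payload 14.7 kg.
Tool frame: the origin (TCP) lies midway between the tips of the shut fingers; the grasp point (between the pads) lies 19 mm behind it; z points along the fingers, y is the line along which they close (so a half turn about z gives the same grasp; the last joint's range is limited). The gripper opens to 85 mm and grips with 20 to 120 N. Pads are 22 mm wide; open, the fingers measure 114 mm over their backs; the gripper's body (76 mm by 85 mm) begins 54 mm behind the grasp point. The pads swing forward as they close: fully open they stand 13 mm farther back than shut.
Start: joints at [1.217, 0.48, 1.596, -0, 1.065, -0.047], TCP at [0.196, 0.62, 0.231] pointing down, gripper open.
Joint ranges: [-2.75, 2.75], [-0.82, 2.05], [0.23, 2.67], [-1.56, 4.7], [0.09, 2.69], [-2.92, 2.92]. Speed limits (rad/s): [1.89, 1.89, 2.39, 3.01, 3.01, 3.01].

INTERFACE

Orientations are given as a unit quaternion [x, y, z, w].
In Python, from cell import robot, jaws, solver, eyes, job, cut_out, sensors gives the robot as it stands. Calls block until the motion is done:
- robot.move_ptp(position, orientation): joint-space move of the TCP to a pose.
- robot.line_to(position, attitude=None, feed=0.15, until_force=None): straight line of the TCP; attitude=None keeps the orientation; feed is the mean speed in m/s. With until_force (N) it stops when the force on the tool has changed by that much, and returns True; else False.
- robot.goto_joints(angles): joint-space move.
- jaws.open_jaws() and jaws.grasp(): open the fingers fully, or close them until they stop; the grip force is fixed at half the most.
- robot.hold(seconds).
- solver.ik(position, orientation): joint angles nearest the present ones, or None.
- eyes.camera(name): name is "scene" or "top" or "wrist"; returns a dict with "pixels" (400x640x3 uint8, red, green, blue), "mtx" (3x3 intrinsics, pixels), "dist_coeffs" ([k1, k2, p1, p2, k3] as OpenCV has them; the pictures are not rectified), "R" (3x3) and "t" (3): a world point X has camera coordinates R X + t; the wrist camera has in their place "tool_from_camera" (4x4, takes a point from camera to tool coordinates, whose origin is the TCP and whose axes are the flange's). Camera axes: x right, y down, z forward; pixel columns grow to the right and rows downward; lengths in m; the calibration is good to about 2 mm. A picture is of the moment at which its call begins: read the wrist's pose just before it. There is no depth.
A pose or a line that the arm cannot do raises robot.MotionError and nothing moves.
- job.close_job(): hands the job in; it is judged then, once.
Trained networks look in a picture, given as the dict that the camera call returned (one of the last four; its "shot" number tells which), for a name from the list of things; names that differ only in an ending like _2 or _b are one class to them, and where a whole thing is asked for, a point or a joint stands for the part that bears it (a point fixed in the world has none). Each returns a list of dicts, best first, with "conf" (0 to 1); they miss things now and then, are a little off and sometimes report something else, mostly with a low value. They report only what shows in the picture. A call takes as long as a camera call.
- cut_out(query, picture): "mask" (400x640 bool, what is visible of it) and "xy" ([column, row] in pixels, amid what is visible of it).
Readings, each from a call of its own:
- sensors.read_time_s(): time.
- sensors.read_q(): joint angles.
- sensors.read_joint_vel(): joint speeds.
- sensors.read_effort(): joint torques, N m.
- sensors.read_eef_pos(): TCP position.
- sensors.read_tool_rot(): TCP orientation.
- sensors.read_ft_force(): force on the tool from outside, world axes, zero at the start.
- sensors.read_ft_torque(): the same for the moment, N m.
- sensors.read_gripper_width(): opening from 0.0 (shut) to 1.0 (fully open).
- sensors.read_finger_force(): force on a finger pad.
Only numpy, scipy, OpenCV 4.12 (cv2) and the standard library are available. Lean on these libraries where they do the work, as an engineer would, in place of code of your own. Each camera call takes 0.05 s, during which the arm holds its last target. There are 200 camera calls.

TASK

Take the G-clamp out of its grooved wooden rest and hang it on the blue hanger, with both steel prongs passing through the clamp's frame and its back bar lying across them behind the upturned tips. Before you let go, tug it gently downward until the sliding hanger has come down with it by a good centimetre, which shows that the prongs carry it, then release it and leave it hanging still. Do not push other things about.

Things in the scene. Friction and masses are not known exactly. Their poses are not given: they have to be found in the camera images.
- clamp_back (a point): Centre of the straight back bar of the black G-clamp, the place to pinch it from above. Starts on edge, back bar on top and level. Axes: x up, from the open side to the back bar; y level, along the bar; z level, across the 16 mm thickness. Bar 14 mm high, 16 mm thick, 100 mm long between the arms. The free window in the frame reaches from 7 mm to 43 mm below this point.
- clamp: The whole G-clamp, loose, about 0.4 kg, 162 x 66 x 16 mm, its screw does not move. Origin 26 mm below the back bar's centre, 19 mm to its -y and 8 mm to its -z side; same axes. The arms reach 59 mm below the bar's centre, and the mass centre lies near 8 mm to the -y side of it.
- hanger_seat (a point): Midway between the hanger's two steel prongs, level with their tops, 75 mm before the blue plate; moves with the hanger. x: level, from the free ends to the plate; y: level, across; z: up. Prongs 10 mm thick along x at y = -28 and +28 mm; tips turned up 10 mm above the prong tops, from x = -30 to the ends at -48 mm. Plate rises 32 mm, post 45 mm above this point.
- hanger (a joint): Vertical slide of the blue hanger, m: 0 at the top (start), 0.020 at the bottom stop. A stiff friction slide that stays where it is left: the clamp's own weight does not lower it; a downward pull of about 4 to 6 N on the hung clamp does. A green band then shows above the plate.
- stand: Grey base plate (150 x 130 x 10 mm) with an aluminium post that carries the hanger, fixed to the worktop. Origin on the worktop, straight under the middle of the prongs; same axes as the hanger. The base reaches from x = -25 to +125 mm.
- rest: Pale wooden rest, 60 x 190 x 26 mm, fixed; origin at the centre of its underside, groove along its y axis, groove floor 12 mm above the worktop, groove 18.6 mm wide.
- tape_measure: Bystander: yellow tape measure standing on the worktop, 39 x 68 x 62 mm; origin at the centre of its underside.
- marker_pen: Bystander: white marker pen with blue cap, lying, 132 mm long, 14 mm thick; origin at the centre of its underside.
- spanner_17: Bystander: dark open-ended spanner lying flat, 182 mm long, 8 mm thick; origin at the centre of its underside.
- block_0: Bystander: timber block 45 x 90 x 45 mm; origin at the centre of its underside.

How it is judged:
By the outcome, as a careful person would: the job done as asked, in the order asked, and still so for the second after the job is handed in, with the robot touching nothing.
It also fails if it takes over 54 s, if anything falls off the work surface, if the arm or the gripper's body presses on something with over 40 N, if the wrist force passes 120 N, or if a joint passes its speed limit or range.

## Working session

There is one attempt and no reset: what is moved stays moved. The work goes in short steps, each a Python script; the robot and the scene stay as the last script left them, time stands still between calls to the robot, and variables do not carry over. Pictures are saved under pics/ and viewed, at most 10 in all, crops included, and the job is handed in when it is done.

```bash
ls; mkdir -p pics
python3 - <<'E'
from cell import *
import cv2,numpy as np,pickle
D={}
for n in("scene","top"):
    p=eyes.camera(n);D[n]=p
    cv2.imwrite(f"pics/{n}0.png",p["pixels"][:,:,::-1])
    for q in("clamp","hanger","stand","rest","tape_measure","marker_pen","spanner_17","block_0"):
        r=cut_out(q,p)
        for o in r[:2]:
            m=o["mask"];ys,xs=np.nonzero(m)
            print(n,q,round(o["conf"],2),np.round(o["xy"]),len(xs),xs.min(),xs.max(),ys.min(),ys.max())
        D[n+q]=r
    print(p["mtx"],p["dist_coeffs"],p["R"],p["t"])
pickle.dump(D,open("d0.pkl","wb"))
print(sensors.read_time_s(),sensors.read_tool_rot())
E
```

```text
pics
scene clamp 0.6 [253. 190.] 407 230 275 180 209
scene hanger 0.78 [327. 196.] 852 287 346 177 216
scene stand 0.66 [333. 234.] 3007 287 358 174 266
scene rest 0.87 [254. 206.] 808 224 284 189 219
scene tape_measure 0.84 [244. 246.] 607 231 259 229 255
scene tape_measure 0.5 [255. 208.] 986 224 284 190 220
scene marker_pen 0.6 [219. 221.] 130 205 226 213 232
scene marker_pen 0.29 [370. 200.] 646 356 389 190 213
scene spanner_17 0.9 [344. 350.] 529 314 376 323 380
scene block_0 0.76 [372. 200.] 572 357 386 190 213
[[436.56653059   0.         328.07378539]
 [  0.         436.56653059 203.93187049]
 [  0.           0.           1.        ]] [-0.06890746  0.          0.          0.          0.        ] [[ 7.96274421e-01 -6.04935404e-01  4.51729132e-04]
 [-3.32743026e-01 -4.38611899e-01 -8.34806373e-01]
 [ 5.05202064e-01  6.64584652e-01 -5.50543473e-01]] [-0.47265187  0.28870911  0.9431442 ]
top clamp 0.93 [217. 237.] 326 191 248 225 247
top hanger 0.75 [327. 202.] 683 307 345 194 250
top hanger 0.47 [322. 215.] 2466 301 348 181 248
top stand 0.82 [323. 214.] 2475 301 348 180 249
top stand 0.42 [215. 236.] 337 191 243 227 248
top rest 0.58 [226. 236.] 1225 189 259 213 256
top tape_measure 0.78 [285. 283.] 387 272 297 269 292
top marker_pen 0.73 [220. 279.] 95 203 246 281 284
top spanner_17 0.51 [428. 276.] 352 401 462 272 286
top block_0 0.84 [305. 134.] 602 289 322 119 150
top block_0 0.6 [221. 279.] 174 202 240 280 285
[[375.96257878   0.         320.19178035]
 [  0.         375.96257878 194.30433198]
 [  0.           0.           1.        ]] [-0.03550909  0.          0.          0.          0.        ] [[ 0.01755445 -0.99981778  0.00749956]
 [-0.99331825 -0.01829505 -0.11394801]
 [ 0.11406446 -0.00544915 -0.99345841]] [-0.02452271  0.6129329   1.02576731]
0.9 [ 1.52803708e-01  9.88256559e-01 -8.09629437e-07  6.68020892e-06]
```

View pics/scene0.png

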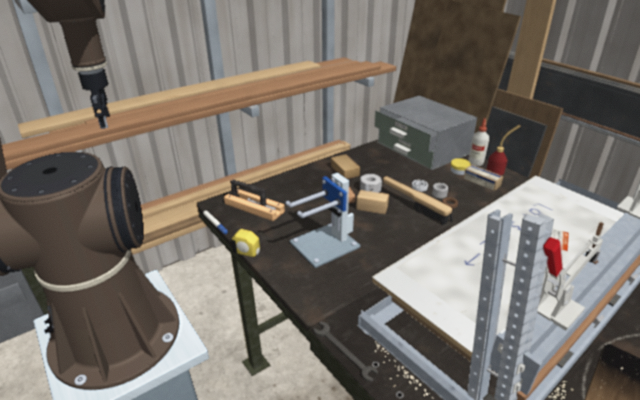

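View pics/top0.png

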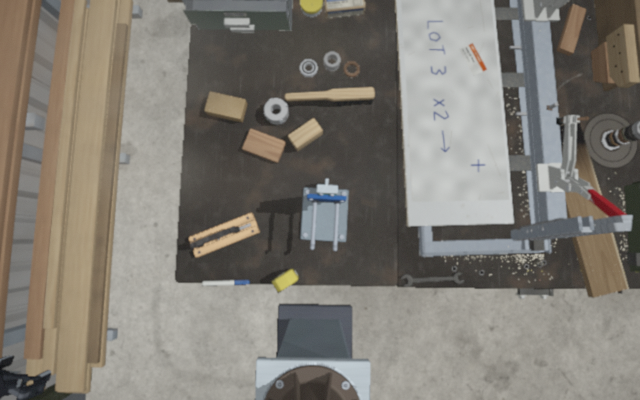

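Scene view: clamp stands in the rest at about (253,193), hanger plate at (337,195) with prongs reaching left to (290,207). Top view: rest at (224,236), prongs running from the plate at (327,197) to their free ends at about (313,248) and (336,248), tape at (285,281).

```bash
cat > h.py <<'E'
import cv2,numpy as np,pickle
from scipy.spatial.transform import Rotation as Ro
def campose(p,tcp=None,q=None):
    if "R" in p: return np.array(p["R"]),np.array(p["t"])
    T=np.eye(4);T[:3,:3]=Ro.from_quat(q).as_matrix();T[:3,3]=tcp
    W=np.linalg.inv(T@np.array(p["tool_from_camera"]));return W[:3,:3],W[:3,3]
def ray(p,uv,pose):
    R,t=pose
    n=cv2.undistortPoints(np.array(uv,float).reshape(-1,1,2),np.array(p["mtx"]),np.array(p["dist_coeffs"])).reshape(-1,2)
    d=np.c_[n,np.ones(len(n))]@R;return -R.T@t,d
def onplane(p,uv,pose,z):
    o,d=ray(p,uv,pose);return o+d*((z-o[2])/d[:,2])[:,None]
def proj(p,X,pose):
    R,t=pose
    return cv2.projectPoints(np.array(X,float).reshape(-1,1,3),cv2.Rodrigues(R)[0],t,np.array(p["mtx"]),np.array(p["dist_coeffs"]))[0].reshape(-1,2)
def down(yaw): # tool z down, tool y horizontal at angle yaw from world x ... tool y = (cos yaw, sin yaw,0)
    y=np.array([np.cos(yaw),np.sin(yaw),0]);z=np.array([0,0,-1.]);x=np.cross(y,z)
    return Ro.from_matrix(np.c_[x,y,z]).as_quat()
def snap(name,fn=None):
    from cell import eyes,sensors
    tcp,q=sensors.read_eef_pos(),sensors.read_tool_rot()
    p=eyes.camera(name);pose=campose(p,tcp,q)
    if fn: cv2.imwrite(f"pics/{fn}.png",p["pixels"][:,:,::-1])
    return p,pose
E
python3 - <<'E'
from h import *
D=pickle.load(open("d0.pkl","rb"))
T=D["top"];P=campose(T)
print("rest ends z26",onplane(T,[[190,248],[189,240],[258,228],[253,213],[224,235]],P,0.026).round(3))
for q in("tape_measure","marker_pen","spanner_17","block_0","rest","stand"):
    m=D["top"+q][0]["mask"];r=cv2.minAreaRect(np.argwhere(m)[:,::-1].astype(np.float32))
    print(q,onplane(T,cv2.boxPoints(r),P,.02)[:,:2].round(3).tolist())
print("stand base corners z.01",onplane(T,[[302,241],[347,242],[349,187],[304,187]],P,.01).round(3))
for z in(.1,.15,.2): print("prongs",z,onplane(T,[[312,248],[336,248],[315,202],[336,202]],P,z).round(3).tolist())
# triangulate hanger prong tips: scene(290,205),(301,215)
S=D["scene"];PS=campose(S)
for a,b in(((290,204),(312,248)),((300,215),(336,248))):
    o1,d1=ray(S,[a],PS);o2,d2=ray(T,[b],P)
    s=np.linalg.lstsq(np.c_[d1[0],-d2[0]],o2-o1,rcond=None)[0];print(o1+d1[0]*s[0],o2+d2[0]*s[1])
from cell import *
p=eyes.camera("wrist");print(np.round(p["tool_from_camera"],3),p["mtx"],p["dist_coeffs"])
E
```

```text
rest ends z26 [[0.456 0.349 0.026]
 [0.478 0.353 0.026]
 [0.516 0.16  0.026]
 [0.558 0.176 0.026]
 [0.494 0.255 0.026]]
tape_measure [[0.372, 0.126], [0.414, 0.065], [0.376, 0.039], [0.334, 0.099]]
marker_pen [[0.363, 0.31], [0.37, 0.19], [0.362, 0.189], [0.356, 0.309]]
spanner_17 [[0.394, -0.244], [0.402, -0.417], [0.368, -0.417], [0.36, -0.245]]
block_0 [[0.786, 0.088], [0.842, 0.008], [0.795, -0.023], [0.74, 0.057]]
rest [[0.485, 0.362], [0.563, 0.18], [0.503, 0.153], [0.425, 0.334]]
stand [[0.463, 0.04], [0.659, 0.035], [0.655, -0.095], [0.459, -0.087]]
stand base corners z.01 [[ 0.481  0.036  0.01 ]
 [ 0.481 -0.092  0.01 ]
 [ 0.639 -0.097  0.01 ]
 [ 0.637  0.034  0.01 ]]
prongs 0.1 [[0.465, 0.006, 0.1], [0.466, -0.057, 0.1], [0.585, 0.0, 0.1], [0.586, -0.055, 0.1]]
prongs 0.15 [[0.466, 0.005, 0.15], [0.467, -0.054, 0.15], [0.58, -0.0, 0.15], [0.581, -0.053, 0.15]]
prongs 0.2 [[0.467, 0.004, 0.2], [0.468, -0.052, 0.2], [0.576, -0.001, 0.2], [0.577, -0.05, 0.2]]
[4.73555852e-01 2.58957291e-04 1.56745277e-01] [0.46615371 0.00496315 0.15701663]
[ 0.46704594 -0.05400216  0.15593206] [ 0.46714163 -0.05406335  0.15593252]
[[-0.    -0.959 -0.284  0.073]
 [ 1.     0.    -0.001  0.   ]
 [ 0.001 -0.284  0.959 -0.142]
 [ 0.     0.     0.     1.   ]] [[342.37513732   0.         321.59017727]
 [  0.         342.37513732 205.32117393]
 [  0.           0.           1.        ]] [0.0031529 0.        0.        0.        0.       ]
```

Run:
```python
from h import *
from cell import *
yaw=np.radians(21)
robot.move_ptp([0.502,0.259,0.23],down(yaw))
p,pose=snap("wrist","w_clamp")
D={"p":p,"pose":pose}
for q in("clamp","rest"):
    r=cut_out(q,p);D[q]=r
    for o in r[:2]: print(q,o["conf"],np.round(o["xy"]),o["mask"].sum())
m=D["clamp"][0]["mask"]
im=p["pixels"][:,:,::-1].copy();c,_=cv2.findContours(m.astype(np.uint8),0,2);cv2.drawContours(im,c,-1,(0,255,0),1)
cv2.imwrite("pics/w_clamp_m.png",im)
pickle.dump(D,open("d1.pkl","wb"));print(sensors.read_eef_pos(),sensors.read_time_s())
```

```text
clamp 0.95 [312. 165.] 2763
rest 0.87 [321. 163.] 7666
rest 0.49 [270. 358.] 2975
[0.50169563 0.25983221 0.22996687] 2.825
```

View pics/w_clamp_m.png

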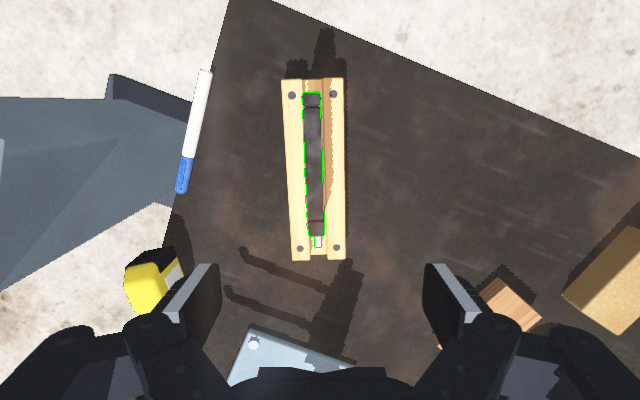

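Run:
```python
from h import *
D=pickle.load(open("d1.pkl","rb"));p=D["p"];P=D["pose"]
im=p["pixels"][70:270,260:370,::-1]
cv2.imwrite("pics/c1.png",cv2.convertScaleAbs(cv2.resize(cv2.rotate(im,cv2.ROTATE_90_COUNTERCLOCKWISE),None,fx=4,fy=4,interpolation=cv2.INTER_CUBIC),alpha=1.6,beta=20))
X=onplane(p,[[312,93],[312,107],[315,221],[316,235],[318,247],[312,165],[303,165],[322,165]],P,.078);print(X.round(4))
```

```text
[[0.4648 0.3325 0.078 ]
 [0.4686 0.3222 0.078 ]
 [0.5063 0.23   0.078 ]
 [0.5119 0.2176 0.078 ]
 [0.5179 0.207  0.078 ]
 [0.4856 0.277  0.078 ]
 [0.4784 0.2742 0.078 ]
 [0.4937 0.2801 0.078 ]]
```

View pics/c1.png

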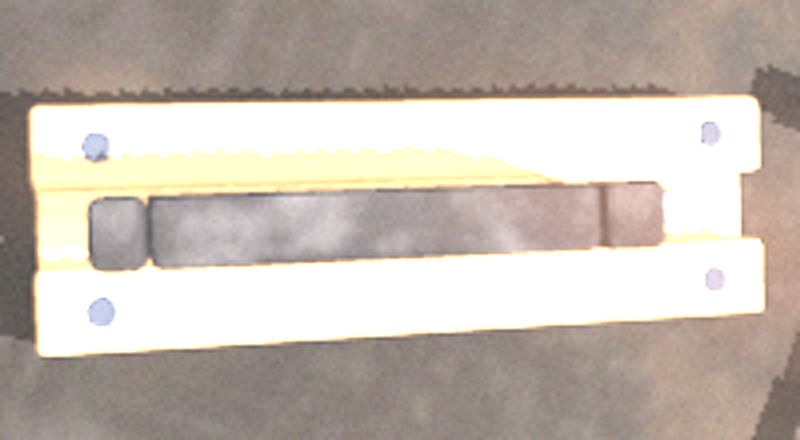

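Crop shows the bar's top face from x≈90 to 663 (full 124 mm incl. arms), silver screw end beyond on the low-y side; centre about (0.488, 0.275), bar direction −67.7°. Grasp now.

```bash
cat >> h.py <<'E'
def fitbar(p,pose,m,z,c0,ang):
    # line fit of mask centre over middle of the bar on plane z; returns signed cross offset from c0 and angle
    c,s=np.cos(ang),np.sin(ang);A=[];B=[]
    pts=onplane(p,np.argwhere(m)[:,::-1].astype(float),pose,z)[:,:2]-c0
    u=pts@[c,s];v=pts@[-s,c]
    for a in np.arange(-.05,.05,.005):
        k=(u>a)&(u<a+.005)
        if k.sum()>5: A.append(a+.0025);B.append((v[k].max()+v[k].min())/2)
    k=np.polyfit(A,B,1);return k[1],ang+np.arctan(k[0]),u.min(),u.max()
E
python3 - <<'E'
from h import *
from cell import *
c=np.array([.4884,.275]);ang=np.radians(-67.7)
D=pickle.load(open("d1.pkl","rb"))
v1,a1,*r=fitbar(D["p"],D["pose"],D["clamp"][0]["mask"],.078,c,ang);print(v1,np.degrees(a1),r)
c1=c+v1*np.array([-np.sin(ang),np.cos(ang)])
robot.move_ptp([*c1,.14],down(a1+np.pi/2))
p,pose=snap("wrist","w2");o=cut_out("clamp",p)[0];print(o["conf"],o["mask"].sum())
v2,a2,*r=fitbar(p,pose,o["mask"],.078,c,ang);print(v2,np.degrees(a2),r,sensors.read_eef_pos())
if abs(v1-v2)<.002 and abs(a1-a2)<.03:
    v,a=(v1+v2)/2,(a1+a2)/2
    c1=c+v2*np.array([-np.sin(ang),np.cos(ang)])
    robot.line_to([*c1,.120],down(a+np.pi/2))
    print(robot.line_to([*c1,.053],feed=.08,until_force=8),sensors.read_ft_force())
    jaws.grasp();print(c1,np.degrees(a),sensors.read_ft_force(),sensors.read_gripper_width(),sensors.read_finger_force(),sensors.read_eef_pos())
print(sensors.read_time_s())
E
```

```text
-0.0007899395058120988 -67.29253006408057 [np.float64(-0.06310726998258422), np.float64(0.07411415887936672)]
0.83 4689
-0.000639811385924774 -67.1285589633235 [np.float64(-0.06569878402256447), np.float64(0.06258225674980973)] [0.48915196 0.27528994 0.14186292]
False [ 0.42384891  0.04148335 -0.89950507]
[0.48780804 0.27475722] -67.21054451370203 [ 0.61479614 -0.30557044  4.35828524] 0.17608063589594888 59.00481104850769 [0.4880552  0.27486637 0.05325172]
5.2917
```

Run:
```python
from h import *
from cell import *
robot.line_to([.4880,.2748,.10],feed=.06)
print(sensors.read_ft_force(),sensors.read_gripper_width())
robot.line_to([.4880,.2748,.27],feed=.2)
V=[]
for i,t in enumerate(([.455,-.06,.27],[.515,-.10,.27])):
    robot.move_ptp(t,down(0))
    p,pose=snap("wrist","h%d"%i);m=cut_out("hanger",p);print([(o["conf"],o["xy"],o["mask"].sum()) for o in m[:2]])
    V.append((p,pose,m,sensors.read_eef_pos()))
for n in("scene","top"): V.append((*snap(n,n+"1"),None,None))
pickle.dump(V,open("d2.pkl","wb"));print(sensors.read_time_s(),sensors.read_gripper_width(),sensors.read_ft_force())
cv2.imwrite("pics/h01.png",np.vstack([V[0][0]["pixels"][:300],V[1][0]["pixels"][:300]])[:,:,::-1])
```

```text
[ 0.30398987 -0.04146917 -3.71650732] 0.17913840722914018
[(0.93, [495.1, 152.9], np.int64(11080))]
[(0.88, [413.8, 84.7], np.int64(9762))]
9.1917 0.17151984658813943 [-0.5585489   0.15238567 -3.24370914]
```

View pics/h01.png

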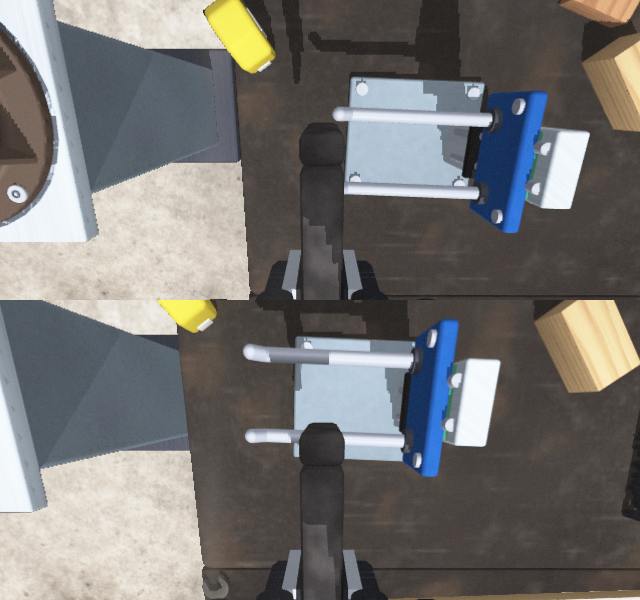

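Top half: prongs at rows ~114 and ~190, running from the tip (333,114) to the plate at column ~490; bottom half: tips at (246,52) and (248,136), plate junctions at about (412,60) and (404,143). The clamp held at column 320 partly hides them.

Run:
```python
from h import *
from scipy.optimize import least_squares
V=pickle.load(open("d2.pkl","rb"))
# prong centre rows from mask runs per column
def runs(col):
    d=np.diff(np.r_[0,col.astype(int),0]);return [(a,b-1) for a,b in zip(np.where(d==1)[0],np.where(d==-1)[0])if b-a>4]
obs=[]
for i,(cols,guess) in enumerate([((list(range(360,460,8)),114+0),(0)),((list(range(262,400,8))),0)][0:0] or [(list(range(365,460,8)),(116,190)),(list(range(275,395,8)),(56,140))]):
    p,P,m,_=V[i];mk=m[0]["mask"]
    for c in cols:
        for r in runs(mk[:,c]):
            mid=sum(r)/2;w=r[1]-r[0]+1
            for k,g in enumerate(guess):
                if abs(mid-g)<8 and w<20: obs.append((i,k,c,mid,w))
    xs=np.nonzero(mk)[1];print(i,len(obs),"mask min col",xs.min(),"widths",sorted({o[4] for o in obs if o[0]==i}))
# tips: outermost column of each prong
def leftmost(i,r0,r1):
    mk=V[i][2][0]["mask"][r0:r1];return np.nonzero(mk)[1].min()
tips=[(0,0,leftmost(0,100,130)),(1,0,leftmost(1,40,68)),(1,1,leftmost(1,125,150))];print(tips)
def W(q,X):
    c,s=np.cos(q[3]),np.sin(q[3]);X=np.atleast_2d(X)
    return np.c_[q[0]+c*X[:,0]-s*X[:,1],q[1]+s*X[:,0]+c*X[:,1],q[2]+X[:,2]]
def res(q,use=(0,1)):
    r=[]
    for i,k,c,mid,w in obs:
        if i not in use: continue
        y=.028 if k==0 else -.028
        a=proj(V[i][0],W(q,[[-.03,y,-.005],[.07,y,-.005]]),V[i][1])
        r.append(a[0,1]+(c-a[0,0])*(a[1,1]-a[0,1])/(a[1,0]-a[0,0])-mid)
    for i,k,c in tips:
        if i in use:
            y=.028 if k==0 else -.028
            a=proj(V[i][0],W(q,[[-.048,y,z] for z in(.003,)]),V[i][1]);r.append((a[:,0].min()-c)*3)
    return np.array(r)
for use in((0,1),(0,),(1,)):
    s=least_squares(res,[.515,-.025,.147,0],args=(use,),x_scale=[.01,.01,.01,.05],loss="soft_l1")
    print(use,s.x.round(4),np.degrees(s.x[3]),np.sqrt(np.mean(res(s.x,use)**2)))
q=least_squares(res,[.515,-.025,.147,0],loss="soft_l1").x
np.save("seat.npy",q)
K=W(q,[[-.048,.028,.005],[-.048,-.028,.005],[.075,.028,-.005],[.075,-.028,-.005],[.075,.04,.032],[.075,-.04,.032]])
cam={0:"h0",1:"h1",2:"scene1",3:"top1"}
out=[]
for i in range(4):
    im=V[i][0]["pixels"][:,:,::-1].copy();a=proj(V[i][0],K,V[i][1])
    for u in a: cv2.circle(im,tuple(int(round(t*8)) for t in u),16,(0,0,255),-1,shift=3)
    cx,cy=a.mean(0).astype(int);h=90 if i<2 else 45
    cx=min(max(cx,int(h*1.33)),640-int(h*1.33));cy=min(max(cy,h),400-h)
    out.append(cv2.resize(im[cy-h:cy+h,cx-int(h*1.33):cx+int(h*1.33)],(400,300),interpolation=cv2.INTER_CUBIC))
cv2.imwrite("pics/fit.png",np.vstack([np.hstack(out[:2]),np.hstack(out[2:])]))
```

```text
0 24 mask min col 333 widths [np.int64(12), np.int64(13), np.int64(14), np.int64(15)]
1 49 mask min col 243 widths [np.int64(10), np.int64(12), np.int64(13), np.int64(14), np.int64(15), np.int64(16), np.int64(17)]
[(0, 0, np.int64(333)), (1, 0, np.int64(243)), (1, 1, np.int64(245))]
(0, 1) [ 0.5087 -0.0234  0.1555 -0.0409] -2.342652130397201 0.7350517261255746
(0,) [ 0.5097 -0.0234  0.1553 -0.0412] -2.3581959113426745 0.2587818277751718
(1,) [ 0.5083 -0.0233  0.1541 -0.0389] -2.2259837828931075 0.4353091846305658
```

View pics/fit.png

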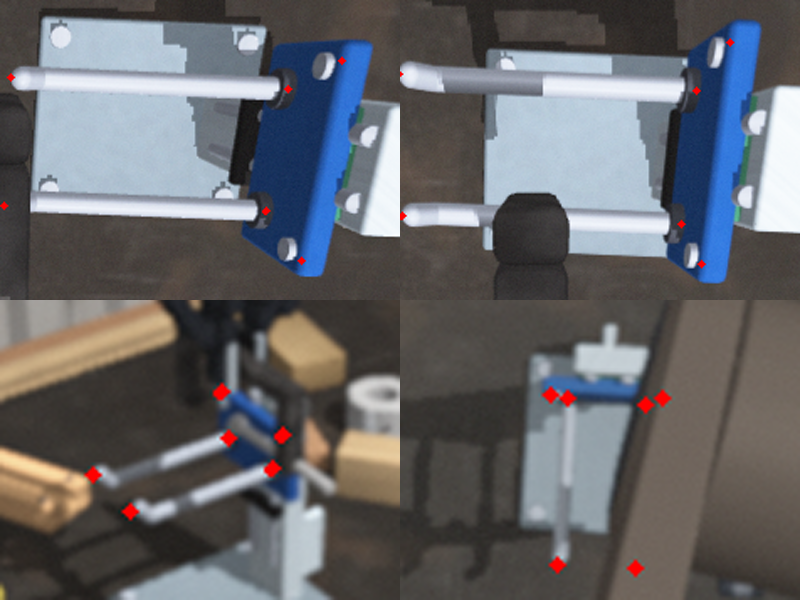

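Run:
```python
from h import *
from cell import *
s=np.load("seat.npy");c,d=np.cos(s[3]),np.sin(s[3])
at=lambda x,z:[s[0]+c*x,s[1]+d*x,z]
o=down(s[3]);zt=s[2]+.025-.018
for x in(-.08,-.04,0):print(solver.ik(at(x,zt),o) is not None)
robot.move_ptp(at(-.08,.27),o)
robot.line_to(at(-.08,zt),feed=.12)
p,_=snap("scene","pre");w,_=snap("wrist","prew")
a=cv2.resize(p["pixels"][150:250,240:373],(400,300),interpolation=cv2.INTER_CUBIC)
cv2.imwrite("pics/pre2.png",np.hstack([a,cv2.resize(w["pixels"],(480,300))])[:,:,::-1][:, :800])
print(sensors.read_eef_pos(),sensors.read_ft_force(),sensors.read_time_s())
```

```text
True
True
True
[ 0.42928176 -0.02017977  0.16307848] [-0.26528667 -0.09299735 -4.14405465] 10.8833
```

View pics/pre2.png

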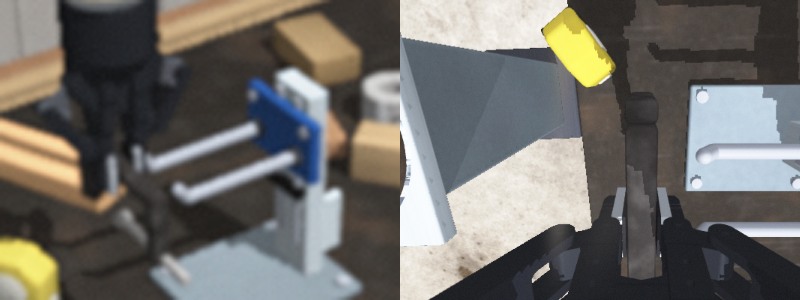

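The clamp is poised just before the tips (scene crop: tips at (140,160) and (180,190), clamp beside the left one); heights agree. Insert under force guard, then lower until contact.

Run:
```python
from h import *
from cell import *
s=np.load("seat.npy");c,d=np.cos(s[3]),np.sin(s[3])
at=lambda x,z:[s[0]+c*x,s[1]+d*x,z]
zt=s[2]+.025-.018
hit=robot.line_to(at(0,zt),feed=.06,until_force=5)
print(hit,sensors.read_eef_pos(),sensors.read_ft_force())
if not hit:
    h2=robot.line_to(at(0,zt-.03),feed=.02,until_force=3)
    print("lower",h2,sensors.read_eef_pos(),sensors.read_ft_force())
p,_=snap("scene","in");w,_=snap("wrist","inw")
a=cv2.resize(p["pixels"][150:250,260:393],(400,300),interpolation=cv2.INTER_CUBIC)
cv2.imwrite("pics/in2.png",np.hstack([a,cv2.resize(w["pixels"],(480,300))])[:,:,::-1][:, 0:800])
print(sensors.read_gripper_width(),sensors.read_time_s())
```

```text
False [ 0.50831973 -0.0233294   0.16246989] [ 0.66243817 -0.71667234 -3.35300004]
lower True [ 0.50854759 -0.02334058  0.14327292] [ 2.26963765  0.57273338 -1.63679823]
0.17429731055717768 13.4083
```

View pics/in2.png

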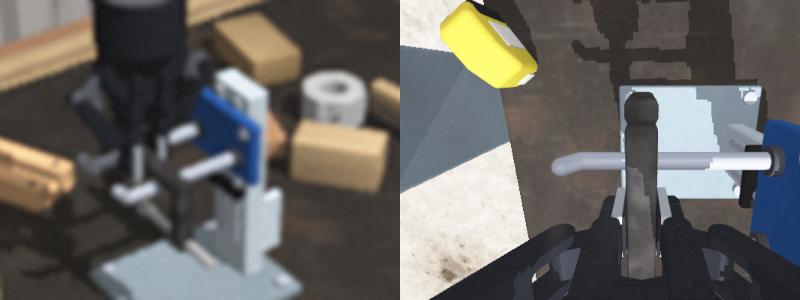

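Contact at exactly the predicted prong height; the wrist picture shows the bar crossing the prong behind its upturned tip at (560,165). Tug now.

Run:
```python
from h import *
from cell import *
x,y,z=sensors.read_eef_pos()
for k in(.004,.008,.012,.0155):
    h=robot.line_to([x,y,z-k],feed=.012,until_force=20)
    print(h,sensors.read_eef_pos()[2]-z,sensors.read_ft_force())
robot.hold(.3)
p,_=snap("scene","tug");w,_=snap("wrist","tugw")
a=cv2.resize(p["pixels"][150:250,260:393],(400,300),interpolation=cv2.INTER_CUBIC)
cv2.imwrite("pics/tug2.png",np.hstack([a,cv2.resize(w["pixels"],(480,300))])[:,:,::-1][:, 0:800])
print(sensors.read_gripper_width(),sensors.read_ft_force(),sensors.read_time_s())
```

```text
False -0.0041452875620931195 [ 0.83425891 -0.00359373 -0.61434321]
False -0.008161083223262061 [ 0.68429173 -0.95213771 -0.79352551]
False -0.012164277508913995 [ 0.65762437 -0.32556846 -0.19325701]
False -0.01568270757934917 [ 1.19926962 -0.14149263 -0.33148374]
0.1751423787060921 [ 0.10791778  0.0386524  -3.70159282] 15.7
```

View pics/tug2.png

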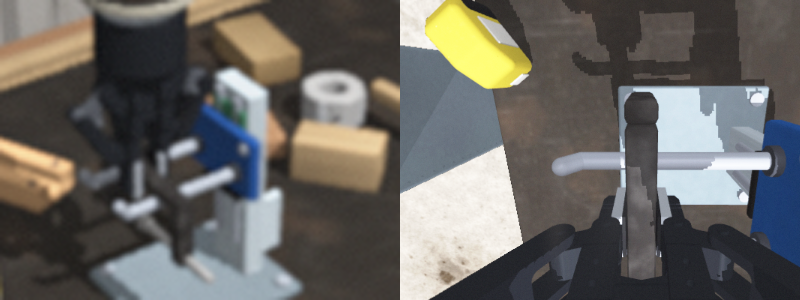

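The green band shows above the plate (crop (230,105)), so the hanger came down ~15 mm. Seat the bar, release, rise.

Run:
```python
from h import *
from cell import *
x,y,z=sensors.read_eef_pos()
print(z,robot.line_to([x,y,z-.0015],feed=.008,until_force=2.5),sensors.read_eef_pos()[2],sensors.read_ft_force())
jaws.open_jaws();print(sensors.read_gripper_width(),sensors.read_ft_force())
robot.hold(.3)
print(robot.line_to([x,y,z+.05],feed=.06,until_force=6),sensors.read_ft_force())
robot.line_to([x,y,.28],feed=.15);robot.hold(1.0)
p,_=snap("scene","rel");w,_=snap("wrist","relw")
a=cv2.resize(p["pixels"][150:250,260:393],(400,300),interpolation=cv2.INTER_CUBIC)
cv2.imwrite("pics/rel2.png",np.hstack([a,cv2.resize(w["pixels"],(480,300))])[:,:,::-1][:, 0:800])
print(sensors.read_ft_force(),sensors.read_time_s())
```

```text
0.1276919095599842 True 0.12688221133783253 [0.07832933 0.44806823 2.88142235]
0.996598589877948 [ 0.04446373 -0.17635916 -0.48684144]
False [ 0.35151149  0.80767248 -1.12028619]
[-0.17453151 -0.51889456  0.19119073] 19.825
```

View pics/rel2.png

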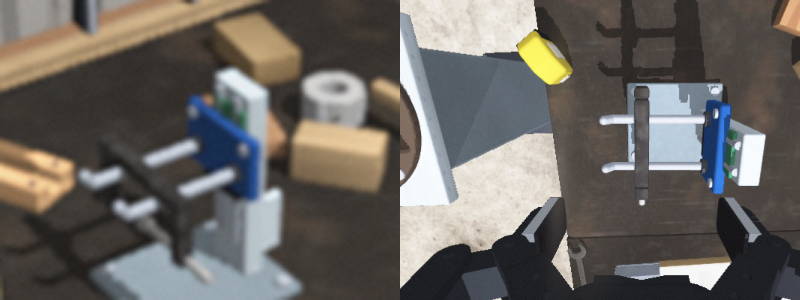

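The clamp hangs across both prongs (bar at column 642 in the wrist view), behind the tips at (605,120) and (605,168). The green band is showing and the gripper is clear.

```bash
python3 -c "
from cell import job;print(job.close_job())"
```

```text
the job is handed in; nothing more can be done
None
```

The clamp is hanging on both prongs behind the upturned tips; the tug brought the hanger down about 15 mm before release, the gripper is clear, and the job was handed in at about 20 s.

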